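# Strip a microcentrifuge rotor for cleaning

### The job

The rotor nut of the microcentrifuge has been unscrewed and its T-key is still standing on it: strip the rotor for cleaning, from the top down and one part after another. Stand the key in the key holder, put the nut in the shallow white dish, lay the rotor lid flat in the middle of the ribbed drying pad, and last lift the rotor out and set it in the round rotor stand. Put every part down gently, right way up, without dropping it.

Things in the scene. Friction and masses are not known exactly. Their poses are not given: they have to be found in the camera images.
- centrifuge: White bench centrifuge, fixed, 200 x 200 x 115 mm high, open bowl 160 mm wide. Panel to 150 mm from the axis at -x; open lid, 190 mm wide, leans back at +x, 105 to 195 mm from the axis, up to 280 mm high: keep clear of it. Origin: spindle axis at bench level, z up. Spindle 8 mm thick, top 137 mm up, runs through rotor and lid into the nut: lift each part straight up clear of it and of the rim.
- rotor_key: Steel T-key standing on the nut. Black crossbar 76 mm long (key's x) x 14 mm wide (y) x 14 mm high, centre 82 mm above the origin; shank 12 mm diameter; foot is a hollow socket 26 mm diameter, 30 mm high, slipped 11 mm over the nut's hexagon: lift straight up 15 mm or more first. 150 g. Grip across the crossbar. Origin: centre of the socket's underside, z up; at the start 139 mm above the bench.
- rotor_nut: Steel rotor nut, unscrewed, loose on top of the rotor lid's boss. Round knurled body 40 mm diameter, 14 mm high, with a hexagon 17 mm wide and 11 mm high on top; blind hole below, 12 mm on the spindle. 110 g. The boss under it is 28 mm wide and 22 mm high, so fingers may reach below the nut. Origin: centre of the underside, z up; at the start 125 mm above the bench.
- rotor_lid: Aluminium rotor lid: disc 100 mm diameter, 4 mm thick, with an upright round boss in the middle, 28 mm diameter, rising 22 mm above the disc (its top 26 mm above the origin), 15 mm hole through it. 140 g. Lies on the rotor inside its rim. Grip by the boss once the nut is off. Origin: centre of the underside, z up; at the start 99 mm above the bench.
- rotor: Black 12-hole rotor, 116 mm diameter, 49 mm high; only its raised rim, 4 mm wide, shows round the lid. In the middle, in a trough 75 mm across with its floor 15 mm above the origin, stands a hub 26 mm diameter, top 40 mm above the origin: grip by the hub. 15 mm hole through the middle. 0.36 to 0.54 kg. Origin: centre of the underside, z up; at the start 55 mm above the bench.
- key_holder: Small white round cup for the key, fixed: foot 80 mm diameter, 42 mm high, upright hole about 50 mm wide, its floor 10 mm above the bench. Origin: centre of the underside, z up.
- parts_dish: Shallow round white plastic dish for the nut, fixed: 116 mm diameter over the rim, 16 mm high, flat floor 95 mm diameter, 3 mm above the bench. Origin: centre of the underside, z up.
- drying_pad: Flat square black rubber drying pad with grey ribs, for the rotor lid, fixed: 120 x 120 mm, 6 mm high. Origin: centre of the underside, z up, x and y along its sides.
- rotor_stand: Round grey rotor stand with a black lining, fixed: 150 mm diameter, 18 mm high rim round a flat floor 137 mm wide that lies 8 mm above the bench. Origin: centre of the underside, z up.
Mind the look-alikes: they are no part of the job. What is shaped like the rotor_key but red is not meant. Leave any purple look-alike of the rotor_nut alone.

How it is judged:
On the way, in this order (a step that is already met when the one before it is completed fails the run):
1. the key stands in its holder, let go (horizontal distance between rotor_key and key_holder below 0.016 m and z of rotor_key in the frame of key_holder between 0.006 and 0.016 m and angle between rotor_key's own z axis and vertical below 0.2 rad and contact force between the fingers and rotor_key below 0.2 N and linear speed of rotor_key below 0.02 m/s and angular speed of rotor_key below 0.2 rad/s), for 0.2 s.
2. the nut lies in the white dish, let go (horizontal distance between rotor_nut and parts_dish below 0.032 m and z of rotor_nut in the frame of parts_dish between 0 and 0.009 m and angle between rotor_nut's own z axis and vertical below 0.15 rad and contact force between the fingers and rotor_nut below 0.2 N and linear speed of rotor_nut below 0.02 m/s and angular speed of rotor_nut below 0.2 rad/s), for 0.2 s.
3. the rotor lid lies on the drying pad, let go (horizontal distance between rotor_lid and drying_pad below 0.015 m and z of rotor_lid in the frame of drying_pad between 0.003 and 0.01 m and angle between rotor_lid's own z axis and vertical below 0.06 rad and contact force between the fingers and rotor_lid below 0.2 N and linear speed of rotor_lid below 0.02 m/s and angular speed of rotor_lid below 0.2 rad/s), for 0.2 s.
4. the rotor sits in its stand, let go (horizontal distance between rotor and rotor_stand below 0.015 m and z of rotor in the frame of rotor_stand between 0.005 and 0.012 m and angle between rotor's own z axis and vertical below 0.06 rad and contact force between the fingers and rotor below 0.2 N and linear speed of rotor below 0.02 m/s and angular speed of rotor below 0.2 rad/s), for 0.2 s.
At the end, for the whole second after the job is handed in: All let go, at rest and upright: key in the holder within 16 mm of its centre, tilt under 0.2 rad; nut on the dish floor within 32 mm of its centre, tilt under 0.15; lid flat on the pad and rotor flat in its stand, each within 15 mm of its centre, tilt under 0.06 (all of step 1 and all of step 2 and all of step 3 and all of step 4); the robot touches nothing.
It fails at once if the key is dropped or thrown: let go by the fingers yet moving faster than 0.5 m/s (a fall of over 12 mm) (contact force between the fingers and rotor_key below 0.1 N and linear speed of rotor_key above 0.5 m/s).
It fails at once if the nut is dropped or thrown: let go by the fingers yet moving faster than 0.5 m/s (a fall of over 12 mm) (contact force between the fingers and rotor_nut below 0.1 N and linear speed of rotor_nut above 0.5 m/s).
It fails at once if the rotor lid is dropped or thrown: let go by the fingers yet moving faster than 0.5 m/s (a fall of over 12 mm) (contact force between the fingers and rotor_lid below 0.1 N and linear speed of rotor_lid above 0.5 m/s).
It fails at once if the rotor is dropped or thrown: let go by the fingers yet moving faster than 0.5 m/s (a fall of over 12 mm) (contact force between the fingers and rotor below 0.1 N and linear speed of rotor above 0.5 m/s).
It also fails if it takes over 141 s, if anything falls off the work surface, if the arm or the gripper's body presses on something with over 40 N, if the wrist force passes 120 N, or if a joint passes its speed limit or range.

### The arm

A 6-joint arm with a two-finger parallel gripper is mounted at the origin on the work surface. World frame = base frame: x ahead of the robot, y to its left, z up, the work surface at z = 0. Lengths are in m, angles in rad, forces in N, time in s.
With the tool pointing down it reaches from about 0.325 to 0.9 m from the base axis. Payload 3.5 kg.
Tool frame: the origin (TCP) lies on the centre line of the jaws, within the pads' length; the fingertips stand 8 mm ahead of it and the grasp point (between the pads) lies 11 mm behind it; z points along the fingers, y is the line along which they close (so a half turn about z gives the same grasp; the last joint's range is limited). The gripper opens to 85 mm and grips with 20 to 120 N. Pads are 22 mm wide; open, the fingers measure 114 mm over their backs; the gripper's body (76 mm by 85 mm) begins 54 mm behind the grasp point. The pads swing forward as they close: fully open they stand 13 mm farther back than shut.
Start: joints at [-1.308, 0.276, -0.026, 1.268, 0, 1.467], TCP at [0.224, -0.584, 0.239] pointing down, gripper open.
Joint ranges: [-3.12, 3.12], [-0.85, 1.88], [-1.08, 1.24], [-1.95, 2.15], [-1.57, 1.53], [-3.14, 3.14]. Speed limits (rad/s): [2.57, 2.57, 3.14, 3.14, 3.14, 3.14].

### API

Orientations are given as [roll, pitch, yaw] about the fixed x, y, z axes, in that order (R = Rz(yaw) Ry(pitch) Rx(roll)).
In Python, from bench import manip gives the robot as it stands. The module is installed in compiled form; this text tells all that it offers.
- The arm moves only by the tool move_arm, never from a script. Its argument "targets" is text: rows parted by semicolons, each of 4 numbers parted by spaces: the shift along the tool's x, y, z in mm, then the turn about the tool's z in rad. In form: dx dy dz spin; .... A call has 1 to 12 rows; each row shifts and turns the commanded pose from where the row before left it, along the tool's axes as they then stand; what a row does not reach is not made up. A row lasts 1/8 s, in which the tool goes at most 62.5 mm and 10.7 degrees, less where a joint would pass 70% of its speed; a pose out of reach is approached as far as the arm can. A call with a gripper value outside its range is refused whole. "gripper" is the opening, from 0 (shut) to 1 (fully open), set as the call begins (left out, the last holds). The fingers move at their own pace and stop on an object; "force" is the grip in N (left out, the last holds). Time passes only in rows, so rows that do not move let the fingers close. It gives the time, the measured TCP pose, the force, the opening and the grip force at its end, in the units of the state.
- manip.get_state(): the state, without advancing time (a new reading comes with each control period).
- manip.camera(name): name is "scene" or "side" or "wrist"; returns the picture (384x512x3 uint8, blue, green, red); there is no depth.
- manip.camera_info(name): a dict with "mtx" (3x3 intrinsics, pixels), "extrinsics" (4x4, takes a point from world to camera coordinates); the wrist camera has in their place "hand_eye" (4x4, takes a point from camera to tool coordinates, whose origin is the TCP and whose axes are the flange's). Camera axes: x right, y down, z forward; pixel columns grow to the right and rows downward; lengths in m; the calibration is good to about 2 mm. The wrist camera is an equidistant fisheye: a pixel r from the principal point sees the ray r / f radians off the axis. A picture is of the moment at which its call begins: read the wrist's pose just before it. camera_info takes no time and is no camera call.
- manip.close_job(): hands the job in; it is judged then, once.
The state is a dict: "clock": time; "joint_positions": joint angles; "joint_vel": joint speeds; "joint_efforts": joint torques, N m; "tcp_pos": TCP position; "orientation": TCP orientation; "force": force on the tool from outside, world axes, zero at the start; "torque": the same for the moment, N m; "gripper_width": opening from 0.0 (shut) to 1.0 (fully open); "grip_force": force on a finger pad.
Only numpy, scipy, OpenCV 4.12 (cv2) and the standard library are available. Lean on these libraries where they do the work, as an engineer would, in place of code of your own. Each camera call takes 0.05 s, during which the arm holds its last target. There are 200 camera calls.

## Working session

There is one attempt and no reset: what is moved stays moved. The work goes in short steps, Python scripts to look and compute and a tool call to move; the robot and the scene stay as the last step left them, time stands still between calls to the robot, and variables do not carry over. Pictures are saved under pics/ and viewed, at most 14 in all, crops included, and the job is handed in when it is done.

Besides the shell and the picture viewer there is one more tool, called by a JSON object that holds its "op" and its "data". move_arm: Moves the arm, as the interface text tells. Its arguments: {"type":"object","properties":{"targets":{"type":"string"},"gripper":{"type":"number"},"force":{"type":"number"}},"required":["targets"]}

```bash
mkdir -p pics
python3 - <<'E'
from bench import manip
import cv2,numpy as np
np.set_printoptions(precision=4,suppress=True)
s=manip.get_state();print({k:np.round(v,3) for k,v in s.items()})
for n in("scene","side","wrist"):
    i=manip.camera_info(n);print(n,i)
    cv2.imwrite(f"pics/{n}0.png",manip.camera(n))
E
```

```text
{'clock': np.float64(0.0), 'joint_positions': array([-1.308,  0.277, -0.028,  1.268,  0.   ,  1.467]), 'joint_vel': array([-0.   ,  0.   ,  0.001, -0.001,  0.002, -0.   ]), 'joint_efforts': array([ -0.001, -44.551,  29.52 ,   0.016,  -0.   ,   0.   ]), 'tcp_pos': array([ 0.223, -0.583,  0.238]), 'orientation': array([-3.139, -0.   ,  0.366]), 'force': array([ 0.897, -0.147,  0.079]), 'torque': array([ 0.017,  0.005, -0.007]), 'grip_force': np.float64(0.0), 'gripper_width': np.float64(1.0)}
scene {'mtx': array([[354.2796,   0.    , 254.7976],
       [  0.    , 354.2796, 185.9845],
       [  0.    ,   0.    ,   1.    ]]), 'extrinsics': array([[ 0.819 ,  0.5735, -0.0172, -0.4356],
       [ 0.3392, -0.5081, -0.7917, -0.1392],
       [-0.4628,  0.6426, -0.6107,  1.2306],
       [ 0.    ,  0.    ,  0.    ,  1.    ]])}
side {'mtx': array([[455.4947,   0.    , 253.361 ],
       [  0.    , 455.4947, 186.3894],
       [  0.    ,   0.    ,   1.    ]]), 'extrinsics': array([[-0.6753, -0.7374, -0.0166,  0.3354],
       [-0.4588,  0.4376, -0.7733,  0.3806],
       [ 0.5775, -0.5146, -0.6338,  1.0028],
       [ 0.    ,  0.    ,  0.    ,  1.    ]])}
wrist {'mtx': array([[297.3186,   0.    , 256.4706],
       [  0.    , 297.3186, 188.0811],
       [  0.    ,   0.    ,   1.    ]]), 'hand_eye': array([[ 0.0015, -0.9548, -0.2972,  0.0762],
       [ 1.    ,  0.0011,  0.0013,  0.    ],
       [-0.0009, -0.2972,  0.9548, -0.1341],
       [ 0.    ,  0.    ,  0.    ,  1.    ]])}
```

View pics/scene0.png

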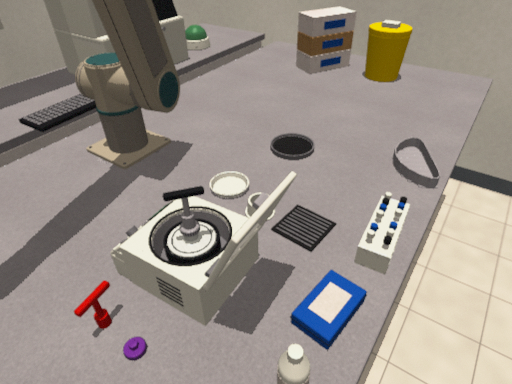

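View pics/side0.png

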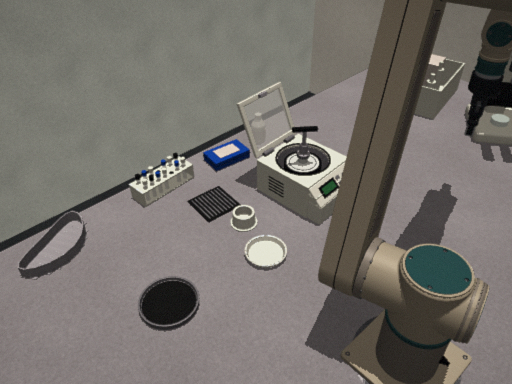

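The scene view shows the key bar at about (184,194), dish (229,185), holder (260,207, half hidden by the centrifuge lid), pad (304,226) and stand (292,146). In the side view they are at about (305,129), (266,252), (243,217), (214,203) and (169,301).

```bash
cat > h.py <<'E'
from bench import manip
import cv2,numpy as np
from scipy.spatial.transform import Rotation as R
np.set_printoptions(precision=4,suppress=True)
def fixed_ray(n,p):
    i=manip.camera_info(n);E=np.array(i["extrinsics"]);K=np.array(i["mtx"])
    d=E[:3,:3].T@np.linalg.inv(K)@[p[0],p[1],1.];return -E[:3,:3].T@E[:3,3],d/np.linalg.norm(d)
def wrist_pose(s):
    T=np.eye(4);T[:3,:3]=R.from_euler('xyz',s["orientation"]).as_matrix();T[:3,3]=s["tcp_pos"];return T
def wrist_ray(s,p):
    i=manip.camera_info("wrist");K=np.array(i["mtx"]);H=wrist_pose(s)@np.array(i["hand_eye"])
    v=(np.array(p,float)-K[:2,2])/K[0,0];r=np.hypot(*v)
    d=np.array([*(v/r*np.sin(r)),np.cos(r)]) if r>1e-9 else np.array([0,0,1.])
    return H[:3,3],H[:3,:3]@d
def wrist_px(s,X):
    i=manip.camera_info("wrist");K=np.array(i["mtx"]);H=np.linalg.inv(wrist_pose(s)@np.array(i["hand_eye"]))
    c=H[:3,:3]@X+H[:3,3];r=np.hypot(c[0],c[1]);return K[:2,2]+K[0,0]*np.arctan2(r,c[2])*c[:2]/r
def onz(ray,z): o,d=ray;return o+d*(z-o[2])/d[2]
def tri(a,b):
    (o,d),(p,e)=a,b;t=np.linalg.lstsq(np.c_[d,-e],p-o,rcond=None)[0];x,y=o+d*t[0],p+e*t[1]
    return (x+y)/2,np.linalg.norm(x-y)
def totool(s,dw): return wrist_pose(s)[:3,:3].T@np.array(dw)
E
python3 - <<'E'
from h import *
P={'bar':((184,194),(305,129)),'dish':((229,185),(266,251)),'holder':((260,201),(244,212)),'pad':((304,227),(214,203)),'stand':((292,146),(169,301)),'rotorRim':((191,236),(302,160)),'barA':((167,197),(293,129)),'barB':((202,191),(317,128))}
for k,(a,b) in P.items():
    x,e=tri(fixed_ray("scene",a),fixed_ray("side",b));print(k,x,e)
E
```

```text
bar [ 0.5643 -0.2706  0.2206] 0.0007566515935037228
dish [0.436  0.0078 0.0096] 0.0011294221950834604
holder [ 0.5709 -0.0315  0.0395] 0.000723944304008461
pad [ 0.6962 -0.0174  0.0027] 0.00022250918529333015
stand [0.4792 0.2958 0.0101] 0.002254333235879915
rotorRim [ 0.5649 -0.2697  0.1094] 0.003361764575851014
barA [ 0.5711 -0.2744  0.2208] 0.06475284394321429
barB [ 0.5617 -0.2682  0.2244] 0.06874608844953388
```

View pics/wrist0.png

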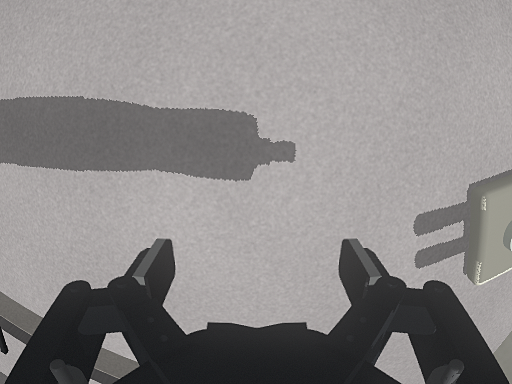

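Run:
```python
from h import *
for n,p,z in [("scene",(167,196),.221),("scene",(202,191),.221),("side",(293,129),.221),("side",(317,128),.221),("scene",(121,240),.115),("scene",(163,199),.115),("scene",(208,281),.115),("side",(261,163),.115),("side",(318,197),.115),("side",(350,165),.115),("side",(240,101),.28),("side",(283,84),.28),("scene",(294,176),.28)]:
    print(n,p,onz(fixed_ray(n,p),z))
s=cv2.imread("pics/scene0.png")[170:310,100:310];t=cv2.imread("pics/side0.png")[75:225,225:365]
cv2.imwrite("pics/c1.png",np.hstack([cv2.resize(s,(450,300),interpolation=cv2.INTER_CUBIC),cv2.resize(t,(300,300),interpolation=cv2.INTER_CUBIC)]))
```

```text
scene (167, 196) [ 0.5428 -0.2926  0.221 ]
scene (202, 191) [ 0.5869 -0.2451  0.221 ]
side (293, 129) [ 0.5879 -0.2453  0.221 ]
side (317, 128) [ 0.5431 -0.2996  0.221 ]
scene (121, 240) [ 0.458  -0.3622  0.115 ]
scene (163, 199) [ 0.4325 -0.2235  0.115 ]
scene (208, 281) [ 0.6701 -0.3395  0.115 ]
side (261, 163) [ 0.6361 -0.1617  0.115 ]
side (318, 197) [ 0.4127 -0.1671  0.115 ]
side (350, 165) [ 0.4442 -0.3473  0.115 ]
side (240, 101) [ 0.7392 -0.175   0.28  ]
side (283, 84) [ 0.7272 -0.3429  0.28  ]
scene (294, 176) [ 0.7447 -0.1799  0.28  ]
```

View pics/c1.png

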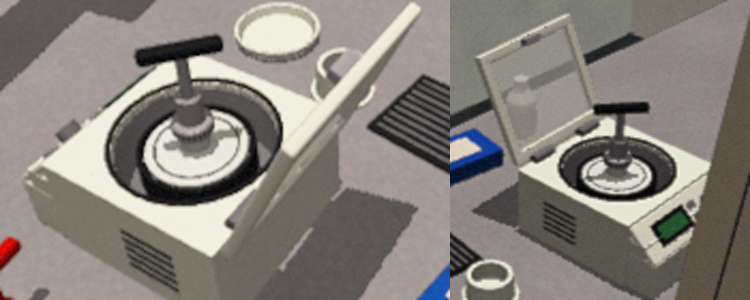

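The bar runs at about 48° in the world frame, and the centrifuge lid stands at world +x (x > 0.67, y from -0.37 to -0.165). I'll go above the key and look from there.

{"op": "move_arm", "data": {"targets": "0 0 -55 0; 0 0 -55 0; 54 -21 0 0; 54 -21 0 0; 54 -21 0 0; 54 -21 0 0; 54 -21 0 0; 54 -21 0 0; 54 -21 0 0; 52 -22 0 0; 0 0 0 -0.16; 0 0 0 -0.16", "gripper": 1, "force": 40}}

```text
clock: 1.65
tcp_pos: [0.5652, -0.2709, 0.3486]
orientation: [-3.14, 0.001, 0.693]
force: [-0.3, -0.1, -0.0]
gripper_width: 1.002
grip_force: 0.0
```

{"op": "move_arm", "data": {"targets": "0 0 0 -0.15; 0 0 0 0; 0 0 0 0; 0 0 0 0"}}

```text
clock: 2.15
tcp_pos: [0.5645, -0.2721, 0.3492]
orientation: [-3.141, 0.0, 0.834]
force: [0.3, 0.1, -0.4]
gripper_width: 1.0
grip_force: 0.0
```

Run:
```python
from h import *
s=manip.get_state();im=manip.camera("wrist");cv2.imwrite("pics/w1.png",im)
import pickle;pickle.dump(s,open("w1.pkl","wb"))
print(s['tcp_pos'],s['orientation'])
```

```text
[ 0.5645 -0.2721  0.3492] [-3.1415  0.      0.8345]
```

View pics/w1.png

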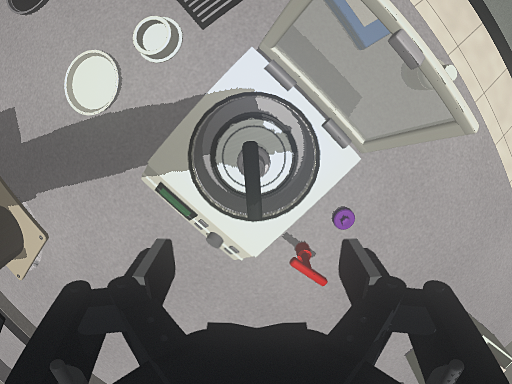

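The wrist view shows the bar from about (250,142) to (254,220). The dish is at (92,82) and the holder at (157,38).

Run:
```python
from h import *
import pickle;s=pickle.load(open("w1.pkl","rb"));im=cv2.imread("pics/w1.png")
g=cv2.cvtColor(im,cv2.COLOR_BGR2GRAY)
for y in range(140,224,6): 
    x=np.where(g[y,236:272]<70)[0]+236; print(y,(x.min(),x.max()) if len(x) else None,end=' ')
col=g[130:230,251];print('\n',col)
A=onz(wrist_ray(s,(250.5,141)),.228);B=onz(wrist_ray(s,(255,220)),.228)
print(A,B,(A+B)/2,np.linalg.norm(A-B),np.arctan2(*(A-B)[[1,0]]))
print(totool(s,(A+B)/2-s['tcp_pos']))
print(tri(wrist_ray(s,(253,178)),fixed_ray("scene",(184,194))))
```

```text
140 None 146 (np.int64(242), np.int64(257)) 152 (np.int64(243), np.int64(257)) 158 (np.int64(243), np.int64(258)) 164 (np.int64(244), np.int64(258)) 170 (np.int64(244), np.int64(258)) 176 (np.int64(245), np.int64(259)) 182 (np.int64(245), np.int64(259)) 188 (np.int64(246), np.int64(259)) 194 (np.int64(241), np.int64(266)) 200 (np.int64(247), np.int64(260)) 206 (np.int64(247), np.int64(261)) 212 (np.int64(247), np.int64(247)) 218 (np.int64(237), np.int64(270)) 
 [151 153 153 150 149 150 151 150 148 153 170  43  59  60  61  61  61  62
  62  63  62  62  62  63  63  63  62  62  63  63  63  63  64  63  63  62
  62  64  64  64  65  64  64  63  64  64  64  64  66  63  65  64  65  65
  64  64  67  66  65  67  69  67  66  68  67  66  67  68  67  68  69  68
  69  69  68  72  76  77  75  77  75  75  77  76  75  76  76  77  77  73
  59 157 230 233 230 229 229 229 230 229]
[ 0.5873 -0.2399  0.228 ] [ 0.5406 -0.2972  0.228 ] [ 0.564  -0.2686  0.228 ] 0.07395506248091095 0.8871213091983031
[ 0.0022 -0.0028  0.1212]
(array([ 0.5639, -0.2684,  0.2188]), np.float64(0.002205922464965244))
```

{"op": "move_arm", "data": {"targets": "2 -2 0 -0.05; 0 0 40 0; 0 0 40 0; 0 0 30 0; 0 0 20 0; 0 0 8 0; 0 0 0 0; 0 0 0 0"}}

```text
clock: 3.2
tcp_pos: [0.5653, -0.2697, 0.2127]
orientation: [3.139, -0.0, 0.886]
force: [-0.2, 0.5, -0.7]
gripper_width: 0.997
grip_force: 0.0
```

Run:
```python
from h import *
a=manip.camera("wrist");b=manip.camera("side");c=manip.camera("scene")
cv2.imwrite("pics/k2.png",np.hstack([cv2.resize(b[60:240,210:390],(400,400)),cv2.resize(c[130:310,100:280],(400,400))]))
```

```text
(no output)
```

View pics/k2.png

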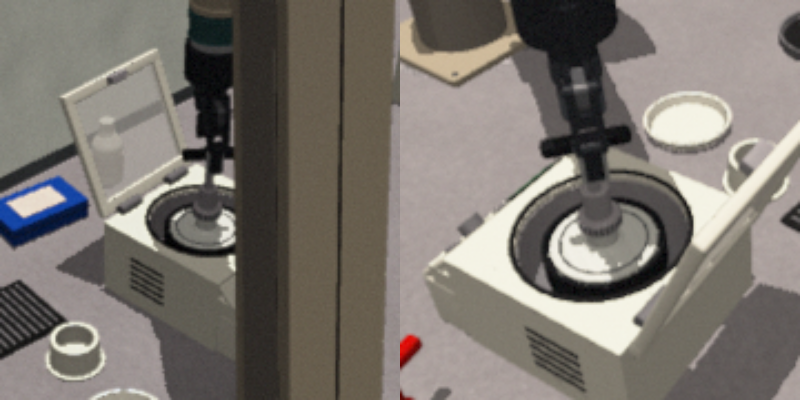

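The fingers straddle the bar, so I'll close them.

{"op": "move_arm", "data": {"targets": "0 0 0 0; 0 0 0 0; 0 0 0 0; 0 0 0 0; 0 0 0 0; 0 0 0 0; 0 0 0 0; 0 0 0 0", "gripper": 0, "force": 50}}

```text
clock: 4.35
tcp_pos: [0.5644, -0.2691, 0.2114]
orientation: [-3.141, -0.0, 0.886]
force: [-1.2, 1.5, 1.3]
gripper_width: 0.153
grip_force: 50.0
```

{"op": "move_arm", "data": {"targets": "0 0 -10 0; 0 0 -25 0; 0 0 -35 0; 0 0 -30 0; 0 0 0 0; 20 -29 0 0; 20 -29 0 0; 20 -29 0 0; 20 -29 0 0; 18 -29 0 0; 0 0 0 0; 0 0 0 0"}}

```text
clock: 5.85
tcp_pos: [0.5141, -0.1017, 0.3102]
orientation: [-3.141, 0.001, 0.886]
force: [-0.1, -0.6, -1.2]
gripper_width: 0.153
grip_force: 49.7
```

Run:
```python
from h import *
import pickle
s=manip.get_state();im=manip.camera("wrist");cv2.imwrite("pics/w2.png",im);pickle.dump(s,open("w2.pkl","wb"))
print(s['tcp_pos'],s['orientation'],s['force'])
```

```text
[ 0.5141 -0.1017  0.3102] [-3.1409  0.0008  0.886 ] [-0.0792 -0.5596 -1.1923]
```

View pics/w2.png

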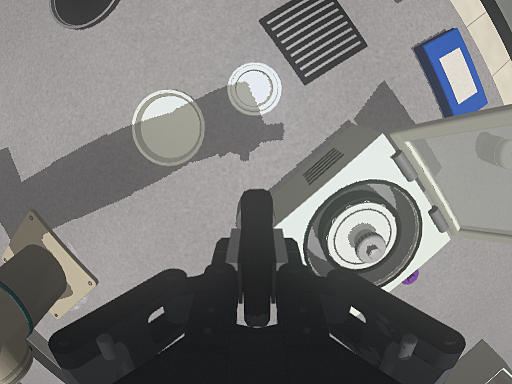

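The wrist view shows the holder at about (254,88), dish (168,128), pad (313,38) and nut (370,250). I'll fit them with masks.

Run:
```python
from h import *
import pickle
s=pickle.load(open("w2.pkl","rb"));im=cv2.imread("pics/w2.png")
for p in [(168,128),(254,88),(240,88),(200,60),(150,180),(205,140),(160,100)]: print(p,im[p[1],p[0]],end=' ')
print()
f=cv2.GaussianBlur(im,(5,5),0).astype(int)
m=((f[...,1]-f[...,0])>3).astype(np.uint8)*255
m=cv2.morphologyEx(m,cv2.MORPH_OPEN,np.ones((3,3)))
for n,(x0,y0,x1,y1),zs in [("dish",(120,80,217,180),(0,.016)),("holder",(220,55,290,125),(0,.042))]:
    w=np.zeros_like(m);w[y0:y1,x0:x1]=m[y0:y1,x0:x1]
    c=max(cv2.findContours(w,cv2.RETR_EXTERNAL,cv2.CHAIN_APPROX_NONE)[0],key=cv2.contourArea)
    h=cv2.convexHull(c);e=cv2.fitEllipse(h);print(n,e)
    for z in zs:
        W=np.array([onz(wrist_ray(s,q),z)[:2] for q in h[:,0]],np.float32);print(z,cv2.minEnclosingCircle(W),W.mean(0))
```

```text
(168, 128) [148 159 159] (254, 88) [240 234 228] (240, 88) [161 170 170] (200, 60) [158 159 162] (150, 180) [ 98 100 102] (205, 140) [103 103 106] (160, 100) [232 234 228] 
dish ((167.82379150390625, 127.4228515625), (73.67317962646484, 77.2005386352539), 167.11651611328125)
0 ((0.42902523279190063, 0.012191703543066978), 0.0609220527112484) [0.4309 0.0149]
0.016 ((0.43383342027664185, 0.010208068415522575), 0.05873158946633339) [0.4356 0.0129]
holder ((243.3795623779297, 97.92682647705078), (25.192583084106445, 41.47149658203125), 139.3616943359375)
0 ((0.5448453426361084, -0.03200516477227211), 0.031224630773067474) [ 0.5425 -0.0292]
0.042 ((0.5465174913406372, -0.03303395211696625), 0.028282182291150093) [ 0.5444 -0.0305]
```

Run:
```python
from h import *
import pickle
s=pickle.load(open("w2.pkl","rb"));im=cv2.imread("pics/w2.png")
c=cv2.resize(im[50:130,215:305],None,fx=6,fy=6,interpolation=cv2.INTER_CUBIC);cv2.imwrite("pics/c2.png",c)
for z in(0,.005,.042): print(z,onz(wrist_ray(s,(254.5,88.5)),z))
H=np.array([.571,-.0315])
for r,z in((.04,.0),(.04,.042),(.025,.042)):
    P=[wrist_px(s,np.array([H[0]+r*np.cos(a),H[1]+r*np.sin(a),z])) for a in np.linspace(0,2*np.pi,40)]
    print(r,z,np.min(P,0),np.max(P,0))
```

```text
0 [ 0.5692 -0.03    0.    ]
0.005 [ 0.5692 -0.0301  0.005 ]
0.042 [ 0.5686 -0.0312  0.042 ]
0.04 0.0 [228.9074  62.0205] [283.2548 115.2759]
0.04 0.042 [226.0363  58.3055] [286.0393 117.0736]
0.025 0.042 [237.2479  69.2078] [274.8214 106.0112]
```

View pics/c2.png

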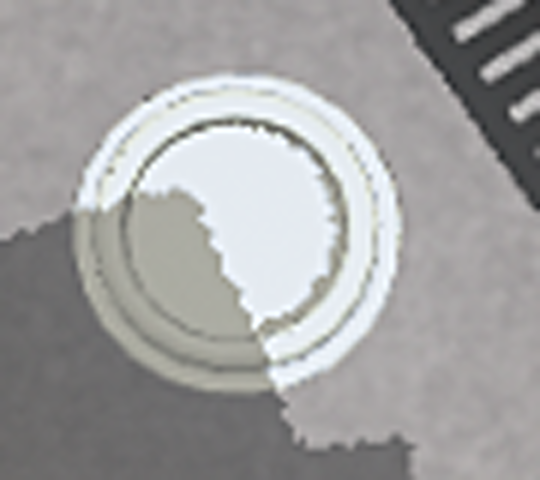

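The foot centre is at pixel (254.6,88.7) and the hole centre at (254.6,88.2), which puts the holder at (0.5695,-0.031).

{"op": "move_arm", "data": {"targets": "30 -1 0 0; 30 -1 0 0; 30 0 0 0; 0 0 0 0; 0 0 50 0; 0 0 50 0; 0 0 50 0; 0 0 40 0; 0 0 20 0; 0 0 10 0; 0 0 0 0; 0 0 0 0"}}

```text
clock: 7.4
tcp_pos: [0.5708, -0.0311, 0.0926]
orientation: [3.139, -0.001, 0.885]
force: [-0.5, 0.3, -1.9]
gripper_width: 0.151
grip_force: 49.7
```

Run:
```python
from h import *
print(manip.get_state()['tcp_pos'])
b=manip.camera("side");c=manip.camera("scene")
cv2.imwrite("pics/k3.png",np.hstack([cv2.resize(b[130:260,180:310],(400,400),interpolation=cv2.INTER_CUBIC),cv2.resize(c[120:250,200:330],(400,400),interpolation=cv2.INTER_CUBIC)]))
```

```text
[ 0.5708 -0.0311  0.0926]
```

View pics/k3.png

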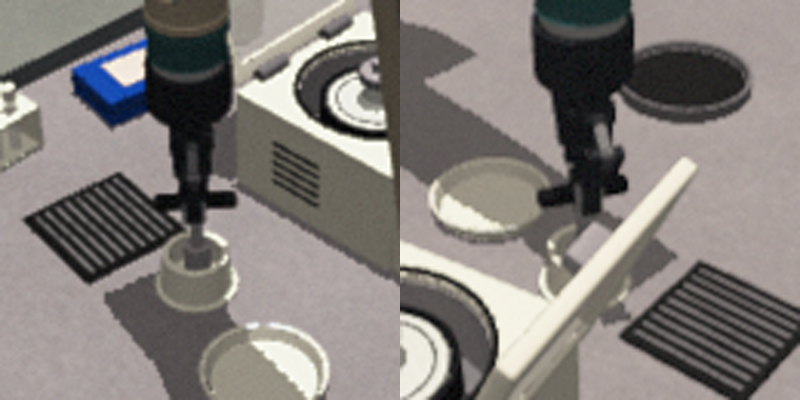

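The socket is inside the cup, so I'll lower the last 10 mm slowly.

{"op": "move_arm", "data": {"targets": "0 0 4 0; 0 0 3 0; 0 0 2 0; 0 0 0 0; 0 0 0 0; 0 0 0 0"}}

```text
clock: 8.25
tcp_pos: [0.5696, -0.0305, 0.0824]
orientation: [-3.142, -0.0, 0.886]
force: [-1.3, 0.8, 0.3]
gripper_width: 0.152
grip_force: 49.9
```

{"op": "move_arm", "data": {"targets": "0 0 1 0; 0 0 0 0; 0 0 0 0"}}

```text
clock: 8.62
tcp_pos: [0.5699, -0.0306, 0.0823]
orientation: [3.141, -0.0, 0.886]
force: [-2.7, 1.0, 5.6]
gripper_width: 0.151
grip_force: 50.7
```

{"op": "move_arm", "data": {"targets": "0 0 0 0; 0 0 0 0; 0 0 0 0; 0 0 0 0; 0 0 0 0; 0 0 0 0", "gripper": 1}}

```text
clock: 9.38
tcp_pos: [0.5696, -0.0306, 0.0813]
orientation: [-3.142, 0.0, 0.886]
force: [-0.5, -0.5, 0.3]
gripper_width: 1.001
grip_force: 0.0
```

{"op": "move_arm", "data": {"targets": "0 0 -15 0; 0 0 -40 0; 0 0 -60 0; 0 0 -60 0; 0 0 -60 0; 0 0 -33 0; -20 0 0 0; -50 0 0 0; -50 0 0 0; 0 0 0 0; 0 0 0 0"}}

```text
clock: 10.75
tcp_pos: [0.4929, -0.1236, 0.3487]
orientation: [-3.141, -0.0, 0.885]
force: [0.5, 0.3, 0.2]
gripper_width: 1.0
grip_force: 0.0
```

Run:
```python
from h import *
import pickle
s=manip.get_state();im=manip.camera("wrist");cv2.imwrite("pics/w3.png",im);pickle.dump(s,open("w3.pkl","wb"))
print(s['tcp_pos'],s['orientation'],s['force'])
```

```text
[ 0.4929 -0.1236  0.3487] [-3.1405 -0.      0.8848] [0.5154 0.3363 0.1853]
```

View pics/w3.png

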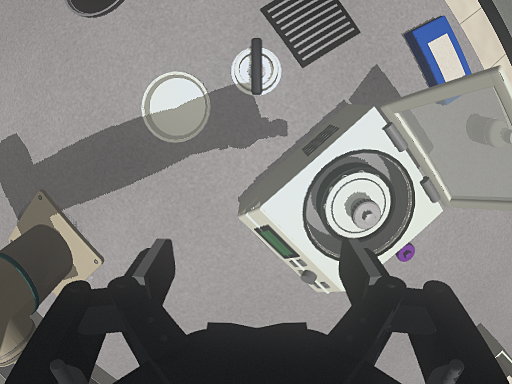

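The key stands upright in the holder at (257,66). Next is the nut, at about (367,212) on the spindle, so I'll go above it.

{"op": "move_arm", "data": {"targets": "-17 37 0 0; -17 37 0 0; -17 37 0 0; -17 36 0 0; 0 0 55 0; 0 0 0 0; 0 0 0 0; 0 0 0 0"}}

```text
clock: 11.8
tcp_pos: [0.5664, -0.2695, 0.2978]
orientation: [3.136, -0.001, 0.887]
force: [0.6, -1.2, 0.4]
gripper_width: 1.0
grip_force: 0.0
```

Run:
```python
from h import *
import pickle
s=manip.get_state();im=manip.camera("wrist");cv2.imwrite("pics/w4.png",im);pickle.dump(s,open("w4.pkl","wb"))
q=wrist_px(s,np.array([.564,-.2695,.15])).round();print(s['tcp_pos'],q)
x,y=int(q[0]),int(q[1]);cv2.imwrite("pics/c4.png",cv2.resize(im[y-60:y+60,x-70:x+70],None,fx=5,fy=5,interpolation=cv2.INTER_CUBIC));print(x-70,y-60)
```

```text
[ 0.5664 -0.2695  0.2978] [253. 178.]
183 118
```

View pics/c4.png

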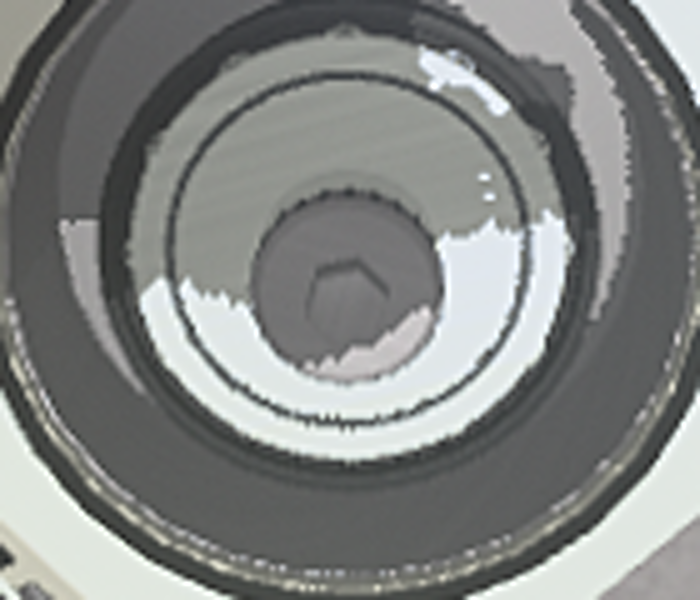

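The crop puts the nut's body at full-picture pixel (252.4,175.2) and the lid disc centre at (253.4,167.4).

Run:
```python
from h import *
import pickle
s=pickle.load(open("w4.pkl","rb"));s3=pickle.load(open("w3.pkl","rb"))
print("hand tilt",s['orientation'])
print("nut",onz(wrist_ray(s,(252.4,175.2)),.139),"dia",np.linalg.norm(onz(wrist_ray(s,(233.4,175)),.139)-onz(wrist_ray(s,(271.4,175)),.139)))
print("lid",onz(wrist_ray(s,(253.4,167.4)),.103))
print("tri nut",tri(wrist_ray(s,(252.4,175.2)),wrist_ray(s3,(367,212))))
n=manip.get_state();print(n['tcp_pos'],n['orientation'],totool(n,onz(wrist_ray(s,(252.4,175.2)),.139)-n['tcp_pos']))
```

```text
hand tilt [ 3.1358 -0.0009  0.8869]
nut [ 0.5634 -0.2688  0.139 ] dia 0.0387615655750788
lid [ 0.5639 -0.2696  0.103 ]
tri nut (array([ 0.5639, -0.269 ,  0.1333]), np.float64(0.003286741544480925))
[ 0.5662 -0.2696  0.2977] [ 3.1359 -0.0008  0.8867] [-0.0013 -0.0036  0.1587]
```

{"op": "move_arm", "data": {"targets": "0 0 0 0; 0 0 40 0; 0 0 40 0; 0 0 40 0; 0 0 25 0; 0 0 10 0; 0 0 5 0; 0 0 0 0; 0 0 0 0; 0 0 0 0; 0 0 0 0"}}

```text
clock: 13.22
tcp_pos: [0.5648, -0.2693, 0.1348]
orientation: [3.141, -0.0, 0.886]
force: [-0.5, 0.1, 0.6]
gripper_width: 1.001
grip_force: 0.0
```

{"op": "move_arm", "data": {"targets": "0 0 0 0; 0 0 0 0; 0 0 0 0; 0 0 0 0; 0 0 0 0; 0 0 0 0; 0 0 0 0", "gripper": 0, "force": 40}}

```text
clock: 14.1
tcp_pos: [0.5646, -0.2692, 0.1345]
orientation: [3.141, -0.0, 0.886]
force: [-1.2, -0.1, 3.3]
gripper_width: 0.441
grip_force: 40.5
```

{"op": "move_arm", "data": {"targets": "0 0 -5 0; 0 0 -20 0; 0 0 -35 0; 0 0 -40 0; 0 0 0 0; 22 -46 0 0; 22 -46 0 0; 22 -46 0 0; 22 -46 0 0; 23 -46 0 0; 23 -47 0 0; 0 0 0 0"}}

```text
clock: 15.6
tcp_pos: [0.4317, 0.0123, 0.2326]
orientation: [-3.138, 0.002, 0.89]
force: [0.3, -0.8, -0.3]
gripper_width: 0.442
grip_force: 40.6
```

Run:
```python
from h import *
s=manip.get_state();print(s['tcp_pos'],s['force'],s['gripper_width'],s['grip_force'])
a=manip.camera("wrist");b=manip.camera("side");c=manip.camera("scene")
cv2.imwrite("pics/k5.png",np.hstack([cv2.resize(b[150:300,200:350],(400,400),interpolation=cv2.INTER_CUBIC),cv2.resize(a[100:340,140:380],(400,400),interpolation=cv2.INTER_CUBIC)]))
```

```text
[0.4317 0.0123 0.2326] [ 0.2751 -0.7616 -0.2934] 0.44165163468011526 40.57949961628765
```

View pics/k5.png

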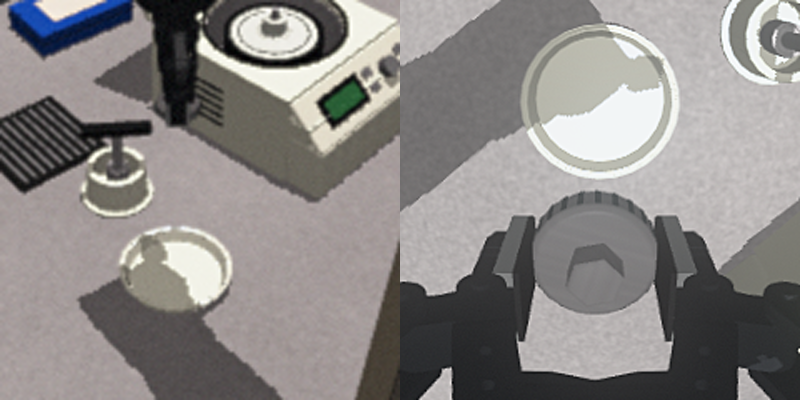

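The nut is firmly and squarely in the jaws, and the dish centre is at about wrist pixel (260,160).

Run:
```python
from h import *
s=manip.get_state();p=onz(wrist_ray(s,(260,160)),.016);print(s['tcp_pos'],p,totool(s,p-s['tcp_pos']))
```

```text
[0.4347 0.0095 0.2336] [0.4396 0.008  0.016 ] [0.002  0.0048 0.2176]
```

{"op": "move_arm", "data": {"targets": "2 3 0 0; 0 0 50 0; 0 0 50 0; 0 0 50 0; 0 0 35 0; 0 0 20 0; 0 0 8 0; 0 0 0 0; 0 0 0 0; 0 0 0 0"}}

```text
clock: 17.0
tcp_pos: [0.4394, 0.0093, 0.0223]
orientation: [3.14, -0.001, 0.886]
force: [0.6, -0.2, -0.7]
gripper_width: 0.439
grip_force: 40.6
```

{"op": "move_arm", "data": {"targets": "0 0 3 0; 0 0 2 0; 0 0 1 0; 0 0 0 0; 0 0 0 0; 0 0 0 0"}}

```text
clock: 17.75
tcp_pos: [0.4384, 0.0095, 0.0153]
orientation: [3.142, -0.0, 0.886]
force: [0.0, 0.4, -1.1]
gripper_width: 0.444
grip_force: 40.6
```

{"op": "move_arm", "data": {"targets": "0 0 1 0; 0 0 1 0; 0 0 0 0; 0 0 0 0; 0 0 0 0"}}

```text
clock: 18.38
tcp_pos: [0.4384, 0.0094, 0.0133]
orientation: [3.142, -0.0, 0.886]
force: [-0.2, 0.1, -1.3]
gripper_width: 0.441
grip_force: 40.6
```

{"op": "move_arm", "data": {"targets": "0 0 1 0; 0 0 0 0; 0 0 0 0; 0 0 0 0"}}

```text
clock: 18.88
tcp_pos: [0.4385, 0.0095, 0.0125]
orientation: [3.141, -0.0, 0.886]
force: [-1.0, -0.4, 2.6]
gripper_width: 0.443
grip_force: 40.9
```

Contact is felt. I'll release with a partial opening so the fingers stay clear of the dish rim, then go up.

{"op": "move_arm", "data": {"targets": "0 0 0 0; 0 0 0 0; 0 0 0 0; 0 0 0 0; 0 0 0 0", "gripper": 0.62}}

```text
clock: 19.5
tcp_pos: [0.4384, 0.0095, 0.0123]
orientation: [-3.142, 0.0, 0.886]
force: [0.1, -0.0, -0.1]
gripper_width: 0.622
grip_force: 0.0
```

{"op": "move_arm", "data": {"targets": "0 0 -10 0; 0 0 -30 0; 0 0 -60 0; 0 0 -60 0; 0 0 -60 0; 0 0 -40 0; 0 0 0 0; 0 0 0 0; 0 0 0 0; 0 0 0 0"}}

```text
clock: 20.75
tcp_pos: [0.4374, 0.0096, 0.2708]
orientation: [-3.139, 0.002, 0.886]
force: [0.6, 0.5, -0.4]
gripper_width: 0.621
grip_force: 0.0
```

Run:
```python
from h import *
import pickle
s=manip.get_state();a=manip.camera("wrist");b=manip.camera("side");cv2.imwrite("pics/w6.png",a);pickle.dump(s,open("w6.pkl","wb"))
print(s['tcp_pos'],s['orientation'])
cv2.imwrite("pics/k6.png",np.hstack([cv2.resize(b[150:300,200:320],(240,300),interpolation=cv2.INTER_CUBIC),a[:300]]))
```

```text
[0.4374 0.0096 0.2708] [-3.139   0.0016  0.8858]
```

View pics/k6.png

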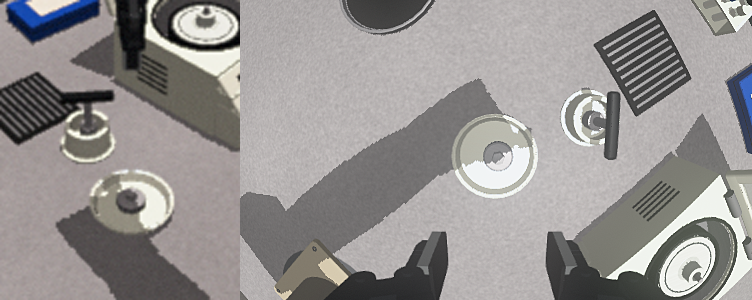

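The nut lies in the middle of the dish and the key still stands. I'll measure the pad and stand numerically from masks.

Run:
```python
from h import *
import pickle
def dark(im,box,th,close):
    g=cv2.cvtColor(cv2.GaussianBlur(im,(3,3),0),cv2.COLOR_BGR2GRAY);x0,y0,x1,y1=box
    m=np.zeros_like(g);m[y0:y1,x0:x1]=(g[y0:y1,x0:x1]<th)*255
    m=cv2.morphologyEx(m,cv2.MORPH_CLOSE,np.ones((close,close)))
    return cv2.convexHull(max(cv2.findContours(m,cv2.RETR_EXTERNAL,cv2.CHAIN_APPROX_NONE)[0],key=cv2.contourArea))[:,0]
def world(h,f,z): return np.array([onz(f(q),z)[:2] for q in h],np.float32)
w6=cv2.imread("pics/w6.png");s6=pickle.load(open("w6.pkl","rb"))
w2=cv2.imread("pics/w2.png");s2=pickle.load(open("w2.pkl","rb"))
sc=cv2.imread("pics/scene0.png");sd=cv2.imread("pics/side0.png")
sr=lambda q:fixed_ray("scene",q)
dr=lambda q:fixed_ray("side",q)
for n,im,b,f in [("w6",w6,(345,0,460,118),lambda q:wrist_ray(s6,q)),("scene",sc,(268,202,340,252),sr),("side",sd,(185,183,242,223),dr)]:
    r=cv2.minAreaRect(world(dark(im,b,75,7),f,.006));print("pad",n,r)
for n,im,b,f in [("scene",sc,(262,128,322,165),sr),("side",sd,(132,270,205,335),dr)]:
    W=world(dark(im,b,95,5),f,.018);print("stand",n,cv2.minEnclosingCircle(W),W.mean(0))
```

```text
pad w6 ((0.6727612614631653, -0.013784945011138916), (0.11669144034385681, 0.15727323293685913), 85.48392486572266)
pad scene ((0.6949476003646851, -0.018963970243930817), (0.11932330578565598, 0.11793501675128937), 85.71759796142578)
pad side ((0.6946402192115784, -0.014099635183811188), (0.12001528590917587, 0.12200196087360382), 85.41634368896484)
stand scene ((0.4835548400878906, 0.283444344997406), 0.08117526769638062) [0.4806 0.2789]
stand side ((0.473064124584198, 0.3028396666049957), 0.07864736020565033) [0.4676 0.2973]
```

{"op": "move_arm", "data": {"targets": "-22 45 0 0; -22 46 0 0; -23 46 0 0; -23 46 0 0; -23 46 0 0; -23 45 0 0; 0 0 0 0; 0 0 45 0; 0 0 45 0; 0 0 20 0; 0 0 0 0; 0 0 0 0", "gripper": 0.7}}

```text
clock: 22.35
tcp_pos: [0.565, -0.269, 0.1634]
orientation: [3.14, -0.0, 0.886]
force: [-0.0, 0.3, -0.2]
gripper_width: 0.698
grip_force: 0.0
```

Run:
```python
from h import *
import pickle
s=manip.get_state();a=manip.camera("wrist");cv2.imwrite("pics/w7.png",a);pickle.dump(s,open("w7.pkl","wb"))
print(s['tcp_pos'],s['orientation'])
q=wrist_px(s,np.array([.5637,-.2693,.125]));print(q)
g=cv2.medianBlur(cv2.cvtColor(a,cv2.COLOR_BGR2GRAY),3);x,y=q.round().astype(int)
c=g[y-60:y+60,x-60:x+60]
print(cv2.HoughCircles(c,cv2.HOUGH_GRADIENT,1,5,param1=100,param2=18,minRadius=12,maxRadius=50))
print(c[60,::4]);print(c[::4,60])
```

```text
[ 0.565  -0.269   0.1634] [ 3.1402 -0.0003  0.8863]
[254.3279 223.2963]
[[[49.5 46.5 49.4]
  [68.5 45.5 49.4]
  [44.5 42.5 43.8]
  [73.5 44.5 44.9]
  [50.5 57.5 49.4]
  [42.5 48.5 41.6]
  [59.5 52.5 21.3]
  [41.5 37.5 39.4]
  [72.5 52.5 42.7]
  [42.5 55.5 38.3]
  [54.5 65.5 34.9]
  [38.5 67.5 35. ]
  [50.5 73.5 35. ]
  [50.5 41.5 48.2]
  [79.5 41.5 39.4]
  [35.5 61.5 29.3]
  [42.5 60.5 42.7]
  [80.5 57.5 33.8]
  [60.5 61.5 19.9]
  [75.5 64.5 40.5]
  [74.5 58.5 37.1]
  [48.5 62.5 36.1]
  [47.5 37.5 40.5]
  [58.5 69.5 28.1]
  [83.5 46.5 35. ]
  [31.5 68.5 29.3]
  [78.5 71.5 23.8]
  [39.5 32.5 33.8]
  [80.5 66.5 27.1]
  [84.5 61.5 28.1]
  [48.5 79.5 28.2]
  [64.5 49.5 15.5]
  [68.5 71.5 24.6]
  [40.5 73.5 22.4]
  [47.5 53.5 24.9]
  [54.5 50.5 16.3]
  [35.5 72.5 20.1]
  [56.5 58.5 16.6]
  [63.5 65.5 14.7]]]
[140  62 144 144 143 141 141 141 141 130 141 142 102 107  91  92  89 107
 143 143 139 139 146 145 230 228 228 228 233 166]
[145 145 144 144 144 144 136 136 108 107 105 144 141  89  91  92 101 116
 116 145 141 227 226 228 224 114 226 172  60  67]
```

The boss bore lies within about 1 mm of the prediction, so I'll descend.

{"op": "move_arm", "data": {"targets": "0 0 20 0; 0 0 15 0; 0 0 8 0; 0 0 3 0; 0 0 2 0; 0 0 0 0; 0 0 0 0; 0 0 0 0; 0 0 0 0"}}

```text
clock: 23.52
tcp_pos: [0.5646, -0.2693, 0.1145]
orientation: [3.141, -0.0, 0.886]
force: [-0.2, 0.7, 0.6]
gripper_width: 0.699
grip_force: 0.0
```

{"op": "move_arm", "data": {"targets": "0 0 0 0; 0 0 0 0; 0 0 0 0; 0 0 0 0; 0 0 0 0; 0 0 0 0", "gripper": 0, "force": 50}}

```text
clock: 24.28
tcp_pos: [0.5645, -0.2692, 0.1146]
orientation: [3.141, -0.0, 0.886]
force: [-1.6, 1.4, 4.4]
gripper_width: 0.309
grip_force: 49.4
```

{"op": "move_arm", "data": {"targets": "0 0 -4 0; 0 0 -10 0; 0 0 -20 0; 0 0 -36 0; 0 0 -40 0; 0 0 0 0; 38 -31 0 0; 39 -32 0 0; 39 -32 0 0; 39 -32 0 0; 39 -31 0 0; 0 0 0 0"}}

```text
clock: 25.78
tcp_pos: [0.5637, -0.0159, 0.223]
orientation: [-3.139, 0.001, 0.891]
force: [0.8, -0.9, -1.4]
gripper_width: 0.309
grip_force: 49.5
```

{"op": "move_arm", "data": {"targets": "28 33 0 0; 28 33 0 0; 29 34 0 0; 0 0 0 0; 0 0 45 0; 0 0 45 0; 0 0 45 0; 0 0 30 0; 0 0 14 0; 0 0 0 0; 0 0 0 0; 0 0 0 0"}}

```text
clock: 27.28
tcp_pos: [0.6976, -0.0167, 0.0474]
orientation: [3.139, -0.002, 0.886]
force: [0.5, 0.6, -1.6]
gripper_width: 0.307
grip_force: 49.7
```

{"op": "move_arm", "data": {"targets": "-1 -1 12 0; 0 0 6 0; 0 0 3 0; 0 0 1 0; 0 0 0 0; 0 0 0 0; 0 0 0 0"}}

```text
clock: 28.15
tcp_pos: [0.6949, -0.0166, 0.0236]
orientation: [3.141, -0.0, 0.886]
force: [-1.2, 0.0, -0.3]
gripper_width: 0.309
grip_force: 49.7
```

{"op": "move_arm", "data": {"targets": "0 0 1 0; 0 0 1 0; 0 0 0 0; 0 0 0 0; 0 0 0 0"}}

```text
clock: 28.78
tcp_pos: [0.6948, -0.0166, 0.0217]
orientation: [3.141, -0.0, 0.886]
force: [-1.0, -0.1, 3.3]
gripper_width: 0.31
grip_force: 50.0
```

{"op": "move_arm", "data": {"targets": "0 0 0 0; 0 0 0 0; 0 0 0 0; 0 0 0 0; 0 0 -10 0; 0 0 -30 0; 0 0 -50 0; 0 0 -50 0; 0 0 -50 0; 0 0 0 0; 0 0 0 0", "gripper": 0.7}}

```text
clock: 30.15
tcp_pos: [0.6946, -0.0166, 0.2117]
orientation: [3.141, -0.0, 0.886]
force: [-0.9, 0.1, -1.4]
gripper_width: 0.705
grip_force: 0.0
```

Run:
```python
from h import *
import pickle
s=manip.get_state();a=manip.camera("wrist");cv2.imwrite("pics/w8.png",a);pickle.dump(s,open("w8.pkl","wb"))
print(s['tcp_pos'],s['force'],wrist_px(s,np.array([.695,-.0165,.006])))
g=cv2.cvtColor(a,cv2.COLOR_BGR2GRAY)
for box,z,nm in[((120,100,390,330),.010,"lid")]:
    m=((g>140)*255).astype(np.uint8)
    for c in sorted(cv2.findContours(m,cv2.RETR_LIST,cv2.CHAIN_APPROX_NONE)[0],key=cv2.contourArea)[-6:]:
        W=np.array([onz(wrist_ray(s,q),z)[:2] for q in cv2.convexHull(c)[:,0]],np.float32);print(cv2.boundingRect(c),cv2.minEnclosingCircle(W))
b=manip.camera("scene");cv2.imwrite("pics/scene8.png",b)
```

```text
[ 0.6946 -0.0166  0.2117] [-0.8622  0.1156 -1.4351] [256.1462 163.5529]
(106, 323, 56, 61) ((0.2855761647224426, -0.14272868633270264), 0.12921899557113647)
(416, 170, 45, 68) ((0.8595698475837708, -0.21840617060661316), 0.05053405836224556)
(0, 231, 141, 115) ((0.2753877341747284, 0.037117332220077515), 0.21591190993785858)
(214, 122, 101, 98) ((0.693490207195282, -0.027803713455796242), 0.0625537857413292)
(381, 136, 92, 124) ((0.8529104590415955, -0.20684190094470978), 0.09889107197523117)
(0, 0, 512, 384) ((0.7292311787605286, -0.3069274127483368), 0.761022686958313)
```

Run:
```python
from h import *
s=manip.get_state();print(s['force'],s['gripper_width'])
a=cv2.imread("pics/w8.png");b=cv2.imread("pics/scene8.png");d=manip.camera("side")
t=np.zeros((600,800,3),np.uint8);t[:384,:512]=a
t[:288,512:]=cv2.resize(b[190:262,268:340],(288,288),interpolation=cv2.INTER_CUBIC)
t[288:576,512:]=cv2.resize(d[150:240,180:270],(288,288),interpolation=cv2.INTER_CUBIC)
t[384:600,:324]=cv2.resize(b[115:179,245:341],(324,216),interpolation=cv2.INTER_CUBIC)
cv2.imwrite("pics/k8.png",t)
```

```text
[-0.299  -0.6429 -0.4589] 0.7015435756895751
```

View pics/k8.png

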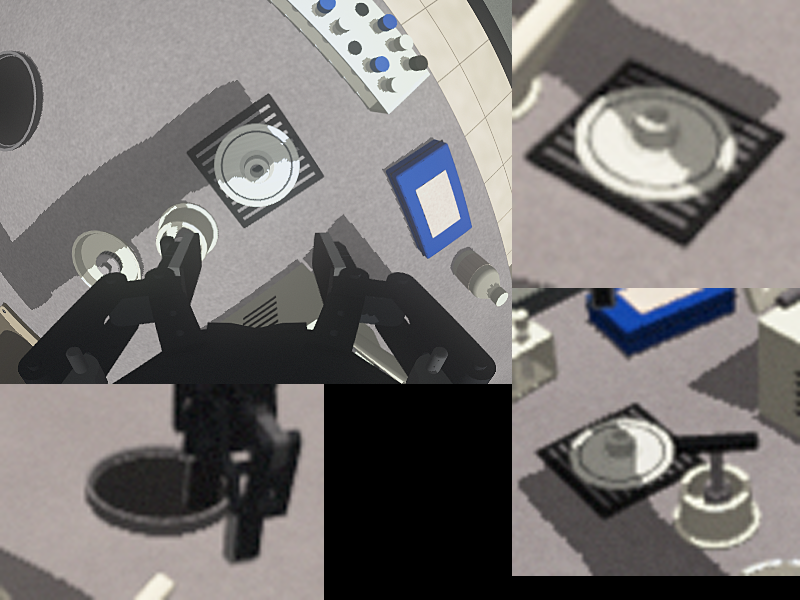

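The lid lies flat and centred on the pad, the key and nut are in place, and the stand is empty. I'll go back above the rotor.

{"op": "move_arm", "data": {"targets": "-28 -33 0 0; -28 -33 0 0; -28 -33 0 0; -38 31 0 0; -39 32 0 0; -39 32 0 0; -39 32 0 0; -39 31 0 0; 0 0 0 0; 0 0 0 0; 0 0 0 0; 0 0 0 0", "gripper": 0.4}}

```text
clock: 31.8
tcp_pos: [0.5645, -0.2679, 0.2112]
orientation: [-3.141, -0.0, 0.887]
force: [-0.4, -0.1, -0.1]
gripper_width: 0.4
grip_force: 0.0
```

Run:
```python
from h import *
import pickle
s=manip.get_state();a=manip.camera("wrist");cv2.imwrite("pics/w9.png",a);pickle.dump(s,open("w9.pkl","wb"))
print(s['tcp_pos'],s['orientation'],s['gripper_width'])
g=cv2.medianBlur(cv2.cvtColor(a,cv2.COLOR_BGR2GRAY),3)
for nm,z,r in(("spindle",.137,.004),("hub",.095,.013),("hole",.095,.0075),("trough",.095,.0375),("rim",.104,.058)):
    q=wrist_px(s,np.array([.5637,-.2693,z]));e=wrist_px(s,np.array([.5637+r,-.2693,z]));print(nm,q,np.hypot(*(q-e)))
q=wrist_px(s,np.array([.5637,-.2693,.095]));x,y=q.round().astype(int);print(x,y)
c=g[y-75:y+75,x-75:x+75];np.set_printoptions(linewidth=200)
print(c[75,::2]);print(c[::2,75])
for lo,hi in((11,16),(17,26),(44,60),(68,82)):
    h=cv2.HoughCircles(c,cv2.HOUGH_GRADIENT,1,3,param1=60,param2=12,minRadius=lo,maxRadius=hi)
    print(lo,hi,None if h is None else h[0][:5]+[x-75,y-75,0])
```

```text
[ 0.5645 -0.2679  0.2112] [-3.1411 -0.      0.8874] 0.4003273830192628
spindle [256.1658 204.4145] 5.239065278494896
hub [256.2053 187.7513] 14.610675025222092
hole [256.2053 187.7513] 8.40042116382109
trough [256.2053 187.7513] 42.644905741138466
rim [256.1979 190.8812] 68.59010137809017
256 188
[ 76  76 147 149  66  42  40  40  79  54  32  32  29  29 100  32  32  32  32  37  37  36  37  36  36  36  36  36  36  35 140 136 138  38  26  63  74  74  75  75  26  26 140 137 139  64  66  65  65
  66  66  66  66  66  67  66  37  38  38  38 120  43  41  41  50  51 119  60  46  61  63  89  89  85  81]
[105 104 103 103  97  56  63  61  55 101  71  48  49  47  45  44  93  46  47  47  46  45  45  43  43  43  42  42  35  34  33 111 142 142 122  73  75  75  75  74  74  74  75  75  95 107 103 105 106
  57  57  56  43  33  34  34  34  34  32 115  99  35  38  39  33  51  40  44  59  59  80  80  82  81  81]
11 16 [[254.5 188.5  14.3]
 [218.5 216.5  15.4]
 [292.5 216.5  15.4]
 [296.5 158.5  12. ]
 [257.5 187.5  12.1]]
17 26 [[295.5 135.5  24.3]
 [219.5 210.5  19.6]
 [244.5 191.5  22.1]
 [288.5 213.5  23.2]
 [255.5 192.5  17.8]]
44 60 [[257.5 187.5  59.4]
 [263.5 186.5  58.3]
 [247.5 185.5  58.3]
 [254.5 192.5  59.4]
 [252.5 177.5  56.1]]
68 82 [[254.5 170.5  72.6]
 [253.5 166.5  72.6]
 [253.5 173.5  73.5]
 [250.5 170.5  69.3]
 [263.5 172.5  81.4]]
```

The hub spans columns 241–270 and the trough edge 209–301, both within about 1 mm of the axis. I'll descend into the trough.

{"op": "move_arm", "data": {"targets": "-1 0 40 0; 0 0 40 0; 0 0 25 0; 0 0 0 0; 0 0 8 0; 0 0 6 0; 0 0 0 0; 0 0 0 0; 0 0 0 0"}}

```text
clock: 32.98
tcp_pos: [0.5641, -0.2702, 0.0928]
orientation: [3.141, -0.0, 0.886]
force: [0.3, 0.5, -0.3]
gripper_width: 0.397
grip_force: 0.0
```

{"op": "move_arm", "data": {"targets": "0 0 4 0; 0 0 3 0; 0 0 2 0; 0 0 0 0; 0 0 0 0; 0 0 0 0"}}

```text
clock: 33.72
tcp_pos: [0.564, -0.27, 0.0834]
orientation: [3.141, -0.0, 0.886]
force: [0.1, 0.1, -0.0]
gripper_width: 0.403
grip_force: 0.0
```

{"op": "move_arm", "data": {"targets": "0 0 0 0; 0 0 0 0; 0 0 0 0; 0 0 0 0; 0 0 0 0; 0 0 0 0", "gripper": 0, "force": 90}}

```text
clock: 34.48
tcp_pos: [0.5633, -0.2694, 0.0838]
orientation: [-3.14, -0.0, 0.886]
force: [-3.0, 1.4, 6.0]
gripper_width: 0.267
grip_force: 89.0
```

{"op": "move_arm", "data": {"targets": "0 0 -2 0; 0 0 -3 0; 0 0 -5 0; 0 0 -10 0; 0 0 0 0; 0 0 0 0"}}

```text
clock: 35.22
tcp_pos: [0.564, -0.2701, 0.1036]
orientation: [3.141, -0.0, 0.886]
force: [0.7, 0.3, -6.1]
gripper_width: 0.263
grip_force: 88.5
```

The rotor is held, weighing about 0.5 kg. I'll lift it clear and carry it near the stand.

{"op": "move_arm", "data": {"targets": "0 0 -15 0; 0 0 -25 0; 0 0 -35 0; 0 0 -40 0; 0 0 -30 0; 0 0 -15 0; 0 0 0 0; 0 0 0 0"}}

```text
clock: 36.22
tcp_pos: [0.563, -0.2694, 0.2615]
orientation: [-3.139, 0.0, 0.886]
force: [0.9, -0.3, -5.5]
gripper_width: 0.266
grip_force: 88.9
```

{"op": "move_arm", "data": {"targets": "12 -20 0 0; 22 -38 0 0; 22 -38 0 0; 22 -38 0 0; 22 -38 0 0; 22 -38 0 0; 22 -38 0 0; 22 -38 0 0; 22 -38 0 0; 22 -38 0 0; 22 -38 0 0; 12 -24 0 0"}}

```text
clock: 37.72
tcp_pos: [0.3878, 0.1885, 0.2616]
orientation: [-3.14, 0.002, 0.887]
force: [-0.4, -0.4, -5.6]
gripper_width: 0.267
grip_force: 89.2
```

{"op": "move_arm", "data": {"targets": "0 0 0 0; 0 0 0 0; 0 0 0 0; 0 0 0 0; 0 0 0 0"}}

```text
clock: 38.35
tcp_pos: [0.3901, 0.1868, 0.2633]
orientation: [3.142, -0.0, 0.885]
force: [0.6, 0.3, -5.1]
gripper_width: 0.264
grip_force: 89.4
```

Run:
```python
from h import *
import pickle
s=manip.get_state();a=manip.camera("wrist");cv2.imwrite("pics/w10.png",a);pickle.dump(s,open("w10.pkl","wb"))
print(s['tcp_pos'],s['orientation'],s['force'],s['gripper_width'])
q=wrist_px(s,np.array([.478,.295,.018]));print("pred",q)
for r in (.075,.0685):
    P=np.array([wrist_px(s,np.array([.478+r*np.cos(t),.295+r*np.sin(t),.018])) for t in np.linspace(0,6.28,40)]);print(P.min(0),P.max(0))
g=cv2.GaussianBlur(cv2.cvtColor(a,cv2.COLOR_BGR2GRAY),(3,3),0);x,y=q.round().astype(int);np.set_printoptions(linewidth=200)
print(g[y,x-75:x+75:2]);print(g[max(0,y-75):y+75:2,x])
```

```text
[0.3901 0.1868 0.2633] [ 3.1415 -0.      0.8848] [ 0.6031  0.3433 -5.143 ] 0.26448801539868144
pred [255.7304  49.159 ]
[196.4364  -5.4378] [315.0757 107.4759]
[201.4598  -0.9321] [310.0449 102.3851]
[222 223 224 224 224 222 226 215 224 138 168  97  89  90  90  88  87  86  86  84  83  83  81  81  79  78  78  76  76  76  75  74  74  73  74  72  72  72  73  73  72  73  73  74  75  76  75  76  77
  77  78  79  80  80  82  83  84  85  85  86  87  85 148 135 173 224 224 227 225 228 227 226 227 226 226]
[184 125  77  80  79  78  79  79  78  78  77  77  76  76  75  75  75  75  75  75  74  74  73  74  72  72  72  73  72  73  72  73  72  73  73  74  74  73  74  74  73  75  76  76  77  76  77  78  79
  74 144 117 139 132 145 143 144 145 145 146 144 145]
```

The stand centre is at pixel (254.2,50.5), which gives (0.4765,0.296).

{"op": "move_arm", "data": {"targets": "20 0 0 0; 35 -1 0 0; 35 -1 0 0; 32 0 0 0; 17 0 0 0; 0 0 0 0; 0 0 20 0; 0 0 40 0; 0 0 40 0; 0 0 30 0; 0 0 15 0; 0 0 0 0"}}

```text
clock: 39.9
tcp_pos: [0.4753, 0.2954, 0.1176]
orientation: [-3.141, 0.002, 0.885]
force: [0.1, -1.1, -4.9]
gripper_width: 0.266
grip_force: 89.3
```

{"op": "move_arm", "data": {"targets": "0 0 15 0; 0 0 20 0; 0 0 15 0; 0 0 10 0; 0 0 0 0; 0 0 0 0; 0 0 0 0"}}

```text
clock: 40.78
tcp_pos: [0.477, 0.2965, 0.0591]
orientation: [3.141, -0.002, 0.886]
force: [0.4, -0.9, -4.8]
gripper_width: 0.263
grip_force: 89.3
```

Run:
```python
from h import *
s=manip.get_state();print(s['tcp_pos'],s['orientation'],s['force'])
# rotor vs stand in the side and scene view: row/col profile through the expected stand centre
for n in("side","scene"):
    im=manip.camera(n);cv2.imwrite(f"pics/{n}11.png",im);i=manip.camera_info(n);E=np.array(i["extrinsics"]);K=np.array(i["mtx"])
    pr=lambda X:(lambda c:c[:2]/c[2])(K@(E[:3,:3]@X+E[:3,3]))
    d=E[0,:3]*[1,1,0];d/=np.linalg.norm(d)  # horizontal image-right direction
    C=np.array([.4765,.296,0]);R_=np.array([s['tcp_pos'][0],s['tcp_pos'][1],.03])
    print(n,"stand rim",pr(C+.075*-d+[0,0,.018]),pr(C+.075*d+[0,0,.018]),"rotor",pr(R_-.058*d+[0,0,.03]),pr(R_+.058*d+[0,0,.03]))
    g=cv2.cvtColor(im,cv2.COLOR_BGR2GRAY);y=int(round(pr(C+[0,0,.018])[1]));x=int(pr(C)[0]);print(y,x-45,g[y,x-45:x+45:1])
```

```text
[0.477  0.2965 0.0591] [ 3.1409 -0.0015  0.8858] [ 0.3558 -0.9363 -4.8386]
side stand rim [139.0012 300.1816] [200.1936 299.555 ] rotor [142.7075 289.2886] [191.1833 288.78  ]
300 125 [179 182 182 184 180 182 179 174 179 181 179 178 173 153 142  66  70  96
  38  15  13  12  15   9  17  19  25  60  52  31  33  43  27  13  11  12
  32  56  15   2   3  37  69  18   7  19  19  17  26  20   9  12   8  11
  17   6  11   9  12  10  11  12  10  18  13  17  14  26  29  29  36  75
 126 152 158 185 188 179 183 185 186 189 183 180 186 182 186 187 188 182]
scene stand rim [269.4097 143.9391] [314.1355 143.2751] rotor [274.903  132.7962] [310.2515 132.2598]
144 246 [ 89  89  87  87  87  87  86  89  88  88  88  88  89  86  90  89  90  87
  91  89  91  90  91  90 117  95  63  33  18  17  15  19  22  22  11  13
  10   6  14  21  15  22  20  19  14  12  13  13  19  17  11  12  18   9
  16  16  20  17  19  19  24  23  19  32  31  80  67 111 139 153 157 159
 155 155 156 156 158 157 158 158 154 155 158 157 157 157 158 155 156 156]
```

{"op": "move_arm", "data": {"targets": "2 0 7 0; 0 0 6 0; 0 0 4 0; 0 0 2 0; 0 0 0 0; 0 0 0 0; 0 0 0 0; 0 0 0 0"}}

```text
clock: 41.88
tcp_pos: [0.4777, 0.2978, 0.0395]
orientation: [3.141, -0.0, 0.886]
force: [0.3, 0.2, -5.1]
gripper_width: 0.265
grip_force: 89.4
```

{"op": "move_arm", "data": {"targets": "0 0 1 0; 0 0 1 0; 0 0 0 0; 0 0 0 0; 0 0 0 0"}}

```text
clock: 42.5
tcp_pos: [0.4776, 0.2977, 0.0373]
orientation: [-3.142, -0.0, 0.886]
force: [-0.4, 0.4, -5.1]
gripper_width: 0.264
grip_force: 89.4
```

{"op": "move_arm", "data": {"targets": "0 0 1 0; 0 0 0 0; 0 0 0 0; 0 0 0 0"}}

```text
clock: 43.0
tcp_pos: [0.4777, 0.2978, 0.0368]
orientation: [3.141, -0.0, 0.886]
force: [-1.3, -0.9, 3.2]
gripper_width: 0.263
grip_force: 90.2
```

{"op": "move_arm", "data": {"targets": "0 0 1 0; 0 0 0 0; 0 0 0 0; 0 0 0 0"}}

```text
clock: 43.5
tcp_pos: [0.4778, 0.2978, 0.0368]
orientation: [3.141, -0.0, 0.886]
force: [-4.0, -3.0, 10.0]
gripper_width: 0.269
grip_force: 91.2
```

The rotor touched down at the expected height. I'll release with a small opening inside the trough and then retreat.

{"op": "move_arm", "data": {"targets": "0 0 -1 0; 0 0 0 0; 0 0 0 0; 0 0 0 0; 0 0 0 0; 0 0 0 0", "gripper": 0.4}}

```text
clock: 44.25
tcp_pos: [0.4776, 0.2977, 0.0363]
orientation: [-3.142, 0.0, 0.886]
force: [-0.1, -0.3, 0.6]
gripper_width: 0.401
grip_force: 0.0
```

{"op": "move_arm", "data": {"targets": "0 0 -5 0; 0 0 -20 0; 0 0 -50 0; 0 0 -50 0; 0 0 -50 0; 0 0 -40 0; 0 0 0 0; 0 0 0 0; 0 0 0 0; 0 0 0 0; 0 0 0 0"}}

```text
clock: 45.62
tcp_pos: [0.4772, 0.2975, 0.2504]
orientation: [-3.141, 0.001, 0.886]
force: [0.2, 0.4, 0.1]
gripper_width: 0.4
grip_force: 0.0
```

Run:
```python
from h import *
s=manip.get_state();print(s['tcp_pos'],s['force'])
a=manip.camera("wrist");cv2.imwrite("pics/w12.png",a);np.set_printoptions(linewidth=200)
P=lambda X:wrist_px(s,np.array(X))
C=[.4776,.2977];tx=np.array([.632,.775]);ty=np.array([.775,-.632])
for nm,r,z in(("stand",.075,.018),("rotor",.058,.057),("hub",.013,.048)):
    print(nm,P([*(C-r*ty),z]),P([*(C+r*ty),z]),P([*(C+r*tx),z]),P([*(C-r*tx),z]))
g=cv2.GaussianBlur(cv2.cvtColor(a,cv2.COLOR_BGR2GRAY),(3,3),0)
y,x=np.array(P([*C,.048]).round()[::-1],int);print(x,y);print(g[y,x-95:x+95:2]);print(g[y-95:y+95:2,x])
```

```text
[0.4772 0.2975 0.2504] [0.2123 0.4038 0.0958]
stand [197.3996 158.8695] [315.2263 158.929 ] [256.3344  98.5089] [256.2861 213.9397]
rotor [205.43   165.7039] [307.151  165.7558] [256.3076 114.0162] [256.2687 213.2088]
hub [245.0755 163.7634] [267.5069 163.7748] [256.2954 152.7373] [256.2867 174.5966]
256 164
[197 198 197 198 199 205 189 138 125 126 127 124 124 127 128 128 129 123 126 115 109  88  92  59  58  63 103  54  48  44  97  92  47  50  56  57  56  56  57  56  57  55  76 185 189  76  48  51  52
  52  49  97 188 239 124  98 100 100 100 101 101 102  94  62  58 163 113  80  82  88 170  99  89  96  95 174 192 204 200 202 206 206 208 207 201 197 204 208 204 202 205 206 203 204 207]
[197 198 200 200 200 201 198 197 203 199 199 201 202 203 203 154 209 123  98  66  68  67  65  67  69  74 123  54  59  57  70 105  63  63  62  62  62  61  61  61  58  48 108 190 187  76  55  54  51
  51  56 154 226 216  91  92  92  92  92  91  62  58  59  56 134 145  62  68  72 128  84  81 124 198 203 203 201 207 205 202 203 198 198 203 201 204 201 202 208 200 197 195 206 204 204]
```

The rotor is centred on the stand to within about 2 mm and sits level, and the arm is clear of everything. I'll hand the job in.

```bash
python3 -c "
from bench import manip
print(manip.close_job())"
```

```text
the job is handed in; nothing more can be done
None
```

The rotor is stripped and the job is handed in (no verdict was shown): the key stands in its holder, the nut is in the dish, the lid is flat on the pad and the rotor is in its stand, at about 46 s on the clock.

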